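Check a repaired light-sensor board with a glass cell held in the beam

TASK

Slide the carriage with the sensor board along the bench, without lifting it, until the ringed mark on the board is right under the needle tip of the lamp fixture, with the carriage square to the fixture and its sensor tube facing the lamp. Then take the tall rectangular glass cell from the rack by its two frosted long faces only (the gripper must never touch the clear end faces) and hold it upright in the light path, in the middle of the gap between lamp and sensor, centred on the beam with its clear ends towards lamp and sensor. Finish while still holding the cell there in the air, with the mark still under the needle and everything else on the bench left where it was.

Things in the scene. Friction and masses are not known exactly. Their poses are not given: they have to be found in the camera images.
- fixture: Lamp and needle fixture, fixed. Origin on the bench straight below the needle tip; x, y level, z up. Needle post at x = +62 mm (110 mm tall), its arm at 88 to 102 mm height runs from it to the needle. Post foot 60 mm wide, 20 mm high, from x = +45 mm on; a rail 16 mm high runs along y at x = 47 to 77 mm. Lamp foot: x = -75 to 75, y = 150 to 190 mm, 16 mm high.
- needle_tip (a point): Lower end of the vertical steel needle (6 mm thick, tapering to 2 mm, in a 12 mm chuck), 22 mm above the bench, 10 mm above the board's top. Axes as the fixture's.
- lens (a point): Centre of the lamp's lens, at fixture x = -40, y = 140, z = 70 mm. The lamp is a grey barrel 44 mm in diameter (top at 92 mm), axis along the fixture's y, from the lens back to y = 195 mm (black end). The beam runs from the lens along -y.
- beam_mid (a point): Point on the beam, at fixture x = -40, y = 66, z = 70 mm: the middle of the 148 mm gap between the lamp's lens and the sensor's mouth when the mark is under the needle and the carriage square. The cell's middle belongs here. Axes as the fixture's; the beam runs along y.
- carriage: Loose carriage (about 450 g) lying flat on the bench: aluminium plate 150 (x) by 90 (y) by 10 mm, on it a green circuit board (top at 12 mm) with flat black chips. Origin at the centre of the underside. The black grip block stands at its -x end; the sensor tube faces +y. Its x and y axes belong parallel to the fixture's, the same way round.
- mark (a point): The ringed mark: copper dot in a white ring 12 mm wide on the board, 55 mm from the carriage's origin towards +x (y = 0), 12 mm above its underside.
- grip (a point): Point in the carriage's grip block, at carriage x = -55, y = 0 mm, 45 mm above the underside. The block is 30 mm along x, 16 mm along y and its top is 67 mm above the bench; pinch it from above across its 16 mm (fingers closing along the carriage's y).
- sensor (a point): Centre of the sensor tube's mouth, at carriage x = 15, y = -8, z = 70 mm. The black tube is 28 mm in diameter, axis along the carriage's y, top at 84 mm, from y = -36 to -8 mm, on a 16 mm post.
- rack: Grey plastic rack fixed to the bench, 210 (x) by 60 (y) by 20 mm high, origin at the centre of its underside. Three pockets, 39 by 23 mm and 8 mm deep (floor 12 mm above the bench), at x = -70, 0 and +70 mm; the tall cell, the low cell and the vial stand in them in any order.
- cell: The tall glass cell (about 60 g): 36 (x) by 20 (y) by 60 mm tall, white top; origin at the centre of its underside. Its two long faces (normal along y, 20 mm apart) are frosted: grip only these, fingers closing along y, about 40 mm above the underside. Its end faces (normal along x) are clear windows: never touch them. Either end may face the lamp. Stands in a rack pocket, x along the rack's.
- cell_mid (a point): Middle of the tall cell, 30 mm above its underside.
- low_cell: Low glass cell, 36 by 20 by 30 mm, in another pocket of the rack; leave it. Origin at the centre of its underside.
- vial: Round amber vial with a black cap, 20 mm in diameter, 50 mm tall, in another pocket of the rack; leave it. Origin at its underside.
- spool: Metal solder spool, 56 mm in diameter, 40 mm tall, loose; leave it. Origin at its underside.
- flux: Round flux tin, 44 mm in diameter, 32 mm tall, loose; leave it. Origin at its underside.
- driver: Screwdriver, 160 mm long, lying on the bench; leave it. Origin below its middle.
- pliers: Pliers with black and orange grips, 155 mm long, lying on the bench; leave them. Origin below the pivot.
- meter: Black hand meter, 150 by 80 by 43 mm, lying on the bench; leave it. Origin below its middle.
- adapter: Green box, 90 by 60 by 45 mm; leave it. Origin below its middle.
Mind the look-alikes: they are no part of the job. Leave any orange look-alike of the cell alone. What is shaped like the carriage but purple is not meant.

How it is judged:
By the outcome, as a careful person would: the job done as asked, in the order asked, and still so for the second after the job is handed in, while the arm keeps its last pose, push and grip.
It also fails if it takes over 58 s, if anything falls off the work surface, if the arm or the gripper's body presses on something with over 40 N, if the wrist force passes 120 N, or if a joint passes its speed limit or range.

ROBOT

A 6-joint arm with a two-finger parallel gripper is mounted at the origin on the work surface. World frame = base frame: x ahead of the robot, y to its left, z up, the work surface at z = 0. Lengths are in m, angles in rad, forces in N, time in s.
With the tool pointing down it reaches from about 0.325 to 0.775 m from the base axis. Payload 9.3 kg.
Tool frame: the origin (TCP) lies at the very end of the fingers, on their centre line; the grasp point (between the pads) lies 19 mm behind it; z points along the fingers, y is the line along which they close (so a half turn about z gives the same grasp; the last joint's range is limited). The gripper opens to 85 mm and grips with 20 to 120 N. Pads are 22 mm wide; open, the fingers measure 114 mm over their backs; the gripper's body (76 mm by 85 mm) begins 54 mm behind the grasp point. The pads swing forward as they close: fully open they stand 13 mm farther back than shut.
Start: joints at [-0.153, 0.259, 0.021, 1.334, 0, 1.418], TCP at [0.55, -0, 0.231] pointing down, gripper open.
Joint ranges: [-3.04, 3.04], [-0.91, 1.82], [-1.04, 1.36], [-1.92, 1.95], [-1.52, 1.45], [-3.14, 3.14]. Speed limits (rad/s): [2.22, 2.22, 2.79, 3.14, 3.14, 3.14].

INTERFACE

Orientations are given as a 3x3 rotation matrix whose columns are the frame's x, y, z axes.
In Python, from bench import * gives the robot as it stands.
- The arm moves only by the tool play_rows, never from a script. Its argument "deltas" is text: rows parted by semicolons, each of 4 numbers parted by spaces: the shift along the tool's x, y, z normalised to -1 to 1, where 1 is 300 mm, then the turn about the tool's z normalised to -1 to 1, where 1 is 90 degrees. A call has 1 to 10 rows; each row shifts and turns the commanded pose from where the row before left it, along the tool's axes as they then stand; what a row does not reach is not made up. A row lasts 1/12 s, in which the tool goes at most 41.7 mm and 7.16 degrees, less where a joint would pass 70% of its speed; a pose out of reach is approached as far as the arm can. A call with a number of a shift or a turn outside -1 to 1 is refused whole. A call with a gripper value outside its range is refused whole. "grip" is the finger opening in mm, from 0 to 85.4, set as the call begins (left out, the last holds). The fingers move at their own pace and stop on an object; the grip force is fixed at half the most. Time passes only in rows, so rows that do not move let the fingers close. It gives the time, the measured TCP pose, the force, the opening and the grip force at its end, in the units of the state.
- sense(): the state, without advancing time (a new reading comes with each control period).
- snapshot(name): name is "scene" or "side" or "wrist"; returns a dict with "frame" (480x640x3 uint8, red, green, blue), "range_z" (480x640 float32, m along the optical axis (not along the pixel's ray), 0 where there is no reading), "camera_matrix" (3x3 intrinsics, pixels), "k1" (the pictures are not rectified: a ray, as slopes to the right and down, at radius r is drawn at 1 + k1 r^2 times it, then the intrinsics apply), "R" (3x3) and "t" (3): a world point X has camera coordinates R X + t; the wrist camera has in their place "hand_eye" (4x4, takes a point from camera to tool coordinates, whose origin is the TCP and whose axes are the flange's). Camera axes: x right, y down, z forward; pixel columns grow to the right and rows downward; lengths in m; the calibration is good to about 2 mm. A picture is of the moment at which its call begins: read the wrist's pose just before it.
- job_done(): hands the job in; it is judged then, once.
The state is a dict: "time_s": time; "joint_pos": joint angles; "qd": joint speeds; "joint_efforts": joint torques, N m; "ee_pos": TCP position; "eef_rot": TCP orientation; "force": force on the tool from outside, world axes, zero at the start; "wrist_torque": the same for the moment, N m; "gripper_width": opening from 0.0 (shut) to 1.0 (fully open); "gripper_force": force on a finger pad.
Only numpy, scipy, OpenCV 4.12 (cv2) and the standard library are available. Lean on these libraries where they do the work, as an engineer would, in place of code of your own. Each camera call takes 0.05 s, during which the arm holds its last target. There are 200 camera calls.

## Working session

There is one attempt and no reset: what is moved stays moved. The work goes in short steps, Python scripts to look and compute and a tool call to move; the robot and the scene stay as the last step left them, time stands still between calls to the robot, and variables do not carry over. Pictures are saved under pics/ and viewed, at most 13 in all, crops included, and the job is handed in when it is done.

Besides the shell and the picture viewer there is one more tool, called after "Call:" as name(argument=value, ...), one argument or row to a line, values as JSON. play_rows: Moves the arm, as the interface text tells. Scaled input: -1 to 1 covers 300 mm each way for a shift and 90 degrees each way for a turn. Its arguments: {"type":"object","properties":{"deltas":{"type":"string"},"grip":{"type":"number"}},"required":["deltas"]}

```bash
ls; mkdir -p pics
cat > h.py <<'E'
from bench import *
import numpy as np, cv2, pickle
def snap(n,f):
    s=sense(); d=snapshot(n); d={k:(np.array(v) if not np.isscalar(v) else v) for k,v in d.items()}
    d['s']=s; pickle.dump(d,open(f'pics/{f}.pkl','wb')); cv2.imwrite(f'pics/{f}.png',d['frame'][:,:,::-1]); return d
def load(f): return pickle.load(open(f'pics/{f}.pkl','rb'))
def pose(d):
    """camera->world R, origin"""
    if 'R' in d: return d['R'].T, -d['R'].T@d['t']
    H=d['hand_eye']; R=np.array(d['s']['eef_rot']).reshape(3,3); p=np.array(d['s']['ee_pos'])
    return R@H[:3,:3], R@H[:3,3]+p
def slopes(d,uv):
    K=d['camera_matrix']; k=float(d['k1'])
    return cv2.undistortPoints(np.array(uv,float).reshape(-1,1,2),K,np.array([k,0,0,0.])).reshape(-1,2)
def onplane(d,uv,z):
    R,o=pose(d); s=slopes(d,uv); r=np.c_[s,np.ones(len(s))]@R.T
    return o+r*((z-o[2])/r[:,2])[:,None]
def cloud(d):
    R,o=pose(d); v,u=np.mgrid[:480,:640]; s=slopes(d,np.c_[u.ravel(),v.ravel()])
    z=d['range_z'].ravel()[:,None]; P=(np.c_[s,np.ones(len(s))]*z)@R.T+o; P[z[:,0]==0]=np.nan
    return P.reshape(480,640,3)
def proj(d,X):
    R,o=pose(d); c=(np.atleast_2d(X)-o)@R; s=c[:,:2]/c[:,2:]; s=s*(1+float(d['k1'])*(s**2).sum(1))[:,None]
    K=d['camera_matrix']; return s@K[:2,:2].T+K[:2,2]
E
python3 - <<'E'
from h import *
for n in ['scene','side','wrist']:
    d=snap(n,n+'0'); R,o=pose(d); print(n,o.round(3),R[:,2].round(3),d['camera_matrix'][0,0],d['k1'])
print(d['hand_eye'].round(3)); s=sense(); print({k:np.round(v,3) for k,v in s.items()})
E
```

```text
pics
scene [1.048 0.563 0.84 ] [-0.491 -0.51  -0.706] 514.297555640158 0.014473925130937775
side [0.424 1.041 0.658] [ 0.055 -0.879 -0.475] 444.0537675480569 -0.09327600823854529
wrist [0.55  0.081 0.373] [-0.002 -0.315 -0.949] 426.12035335593845 -0.08203258715108377
[[-0.001 -0.949 -0.315  0.081]
 [ 1.    -0.001 -0.    -0.   ]
 [ 0.    -0.315  0.949 -0.142]
 [ 0.     0.     0.     1.   ]]
{'time_s': np.float64(0.15), 'joint_pos': array([-0.153,  0.259,  0.021,  1.334, -0.   ,  1.418]), 'qd': array([-0.001, -0.002,  0.003, -0.002,  0.   ,  0.001]), 'joint_efforts': array([ 3.0000e-03, -5.5597e+01,  3.4466e+01,  1.1000e-02, -0.0000e+00,
        0.0000e+00]), 'ee_pos': array([0.55 , 0.   , 0.231]), 'eef_rot': array([[-0.   ,  1.   , -0.001],
       [ 1.   ,  0.   ,  0.   ],
       [ 0.   , -0.001, -1.   ]]), 'force': array([ 0.303,  0.205, -0.998]), 'wrist_torque': array([0.017, 0.043, 0.029]), 'gripper_force': np.float64(0.0), 'gripper_width': np.float64(0.996)}
```

View pics/scene0.png

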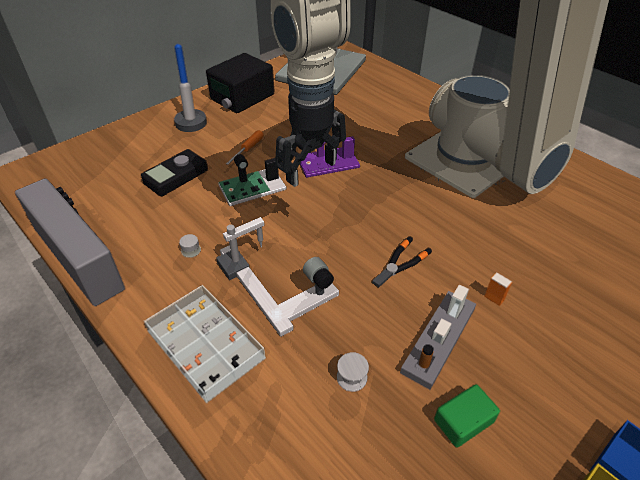

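View pics/side0.png

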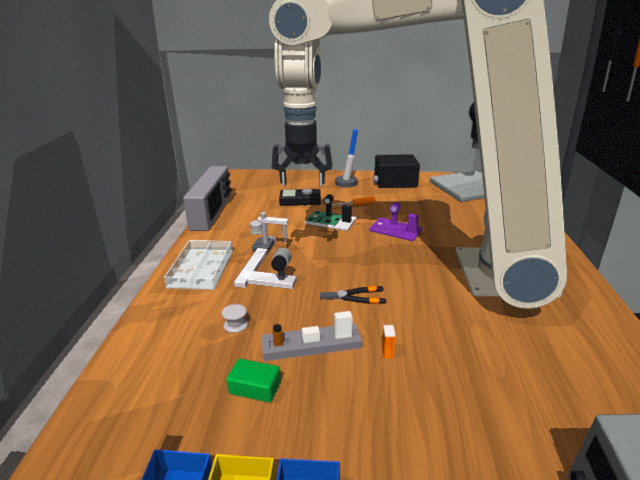

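The scene view shows the carriage (green board, about 250,187) with its black grip block. The purple look-alike is at 330,160 and the fixture post at 235,250, with the needle near 262,245. The lamp is at 318,272 and the rack at 440,340, with the tall cell in the pocket at 458,300 and the orange decoy at 499,288. Next I'll measure these.

Run:
```python
from h import *
for f in ['scene0','side0']:
    d=load(f); C=cloud(d); hsv=cv2.cvtColor(d['frame'],cv2.COLOR_RGB2HSV).astype(int); z=C[:,:,2]
    H,S,V=hsv[...,0],hsv[...,1],hsv[...,2]
    def rep(n,m,k=1):
        P=C[m]; P=P[~np.isnan(P[:,0])]
        if len(P)<5: print(n,'few',len(P)); return
        r=cv2.minAreaRect((P[:,:2]*1000).astype(np.float32)); print(f,n,len(P),'med',np.median(P,0).round(3),'z',np.percentile(P[:,2],[2,98]).round(3),'rect',np.round(r[0],0),np.round(r[1],0),round(r[2],1))
    X,Y=C[...,0],C[...,1]
    g=(S>80)&(H>40)&(H<90); rep('board',g&(z<.02)&(Y<0.1)&(z>0.005))
    w=(S<60)&(V>90)
    rack=(S<60)&(z>.016)&(z<.024)
    n,l,st,ce=cv2.connectedComponentsWithStats(((S<70)&(z>.008)&(X>.2)&(X<1)&(Y>-.4)&(Y<.6)).astype(np.uint8))
    for i in range(1,n):
        if st[i,4]>80: rep(f'comp{ce[i].round()}',l==i)
```

```text
scene0 board 740 med [ 0.516 -0.293  0.011] z [0.007 0.015] rect [ 401. -467.] [511. 295.] 33.5
scene0 comp[309.  78.] 9220 med [0.572 0.024 0.46 ] z [0.014 0.566] rect [ 483. -118.] [387. 139.] 60.8
scene0 comp[553.   6.] 202 med [0.203 0.202 0.515] z [0.499 0.527] rect [204. 194.] [33.  9.] 85.9
scene0 comp[241. 162.] 90 med [ 0.505 -0.302  0.076] z [0.058 0.083] rect [ 503. -312.] [31. 22.] 73.4
scene0 comp[ 79. 251.] 4556 med [ 0.925 -0.244  0.117] z [0.015 0.121] rect [ 918. -298.] [204.  75.] 89.2
scene0 comp[274. 279.] 3828 med [0.676 0.052 0.017] z [0.01  0.103] rect [640. -18.] [262. 157.] 86.9
scene0 comp[189. 243.] 293 med [ 0.729 -0.198  0.03 ] z [0.009 0.034] rect [ 726. -204.] [40. 38.] 19.0
scene0 comp[393. 267.] 369 med [0.441 0.14  0.012] z [0.008 0.016] rect [441. 135.] [118.  55.] 0.7
scene0 comp[501. 280.] 143 med [0.343 0.329 0.059] z [0.055 0.062] rect [343. 328.] [23. 33.] 6.7
scene0 comp[204. 341.] 3824 med [0.84  0.022 0.023] z [0.009 0.035] rect [839.  21.] [205. 131.] 89.9
scene0 comp[440. 335.] 3064 med [0.514 0.316 0.02 ] z [0.011 0.071] rect [506. 314.] 
[... 416 characters left out ...]
.5
side0 comp[346. 216.] 214 med [ 0.441 -0.263  0.025] z [0.008 0.066] rect [ 443. -266.] [92. 46.] 69.3
side0 comp[267. 255.] 1891 med [0.667 0.055 0.017] z [0.009 0.102] rect [655. -58.] [158. 349.] 3.8
side0 comp[199. 263.] 1975 med [0.837 0.025 0.022] z [0.009 0.034] rect [838.  22.] [208. 133.] 89.9
side0 comp[345. 294.] 257 med [0.435 0.142 0.011] z [0.008 0.015] rect [439. 144.] [116.  53.] 5.2
side0 comp[234. 314.] 385 med [0.682 0.267 0.038] z [0.01  0.041] rect [684. 259.] [53. 54.] 29.8
side0 comp[315. 338.] 2316 med [0.49  0.321 0.019] z [0.009 0.07 ] rect [505. 315.] [210.  64.] 13.6
side0 comp[389. 331.] 97 med [0.342 0.332 0.059] z [0.056 0.062] rect [343. 332.] [20. 34.] 2.6
```

Run:
```python
from h import *
a=load('scene0')['frame'][150:350,200:400]; b=load('side0')['frame'][190:310,220:370]; w=load('wrist0')['frame']
o=np.zeros((600,800,3),np.uint8); o[:400,:400]=cv2.resize(a,(400,400)); o[:320,400:]=cv2.resize(b,(400,320)); o[300+20:600,400:]=cv2.resize(w,(400,300))[:280]
o[400:600,:400]=cv2.resize(load('scene0')['frame'][270:390,390:530],(400,200))
cv2.imwrite('pics/m1.png',o[:,:,::-1])
d=load('scene0');C=cloud(d);X,Y,Z=C[...,0],C[...,1],C[...,2]
for f in ['scene0','side0']:
  d=load(f);C=cloud(d);X,Y,Z=C[...,0],C[...,1],C[...,2]
  S=cv2.cvtColor(d['frame'],cv2.COLOR_RGB2HSV)[...,1]
  reg=(X>.5)&(X<.8)&(Y>-.2)&(Y<.2)
  for n,m in dict(rail=reg&(Z>.013)&(Z<.018)&(S<40),arm=reg&(Z>.095)&(Z<.106),barrel=reg&(Z>.086)&(Z<.094)&(Y>0),cells=(Y>.2)&(Y<.45)&(X<.62)&(X>.37)&(Z>.066)&(Z<.076)&(S<60),rack=(Y>.2)&(Y<.45)&(Z>.017)&(Z<.023)&(S<60)&(X<.65)).items():
    P=C[m]*1000; r=cv2.minAreaRect(P[:,:2].astype(np.float32)); print(f,n,len(P),P.mean(0).round(),cv2.boxPoints(r).round().tolist(),round(r[2],1))
```

```text
scene0 rail 1919 [679.  33.  15.] [[569.0, 107.0], [590.0, -210.0], [819.0, -194.0], [797.0, 123.0]] 3.9
scene0 arm 280 [651. -94. 100.] [[607.0, -100.0], [693.0, -112.0], [696.0, -92.0], [610.0, -80.0]] 82.2
scene0 barrel 208 [603.  75.  89.] [[585.0, 54.0], [615.0, 52.0], [620.0, 107.0], [590.0, 109.0]] 85.6
scene0 cells 168 [439. 298.  71.] [[417.0, 302.0], [422.0, 283.0], [459.0, 292.0], [454.0, 311.0]] 13.3
scene0 rack 2018 [516. 318.  19.] [[397.0, 318.0], [411.0, 260.0], [616.0, 310.0], [601.0, 368.0]] 13.8
side0 rail 827 [679.  32.  15.] [[565.0, 110.0], [586.0, -207.0], [820.0, -192.0], [799.0, 126.0]] 3.8
side0 arm 116 [648. -92. 100.] [[605.0, -97.0], [691.0, -110.0], [694.0, -89.0], [608.0, -76.0]] 81.4
side0 barrel 77 [601.  75.  88.] [[585.0, 55.0], [611.0, 52.0], [618.0, 105.0], [592.0, 108.0]] 83.1
side0 cells 127 [438. 300.  70.] [[418.0, 305.0], [424.0, 284.0], [458.0, 293.0], [452.0, 315.0]] 15.5
side0 rack 1151 [509. 324.  19.] [[396.0, 321.0], [411.0, 260.0], [614.0, 311.0], [599.0, 371.0]] 13.9
```

View pics/m1.png

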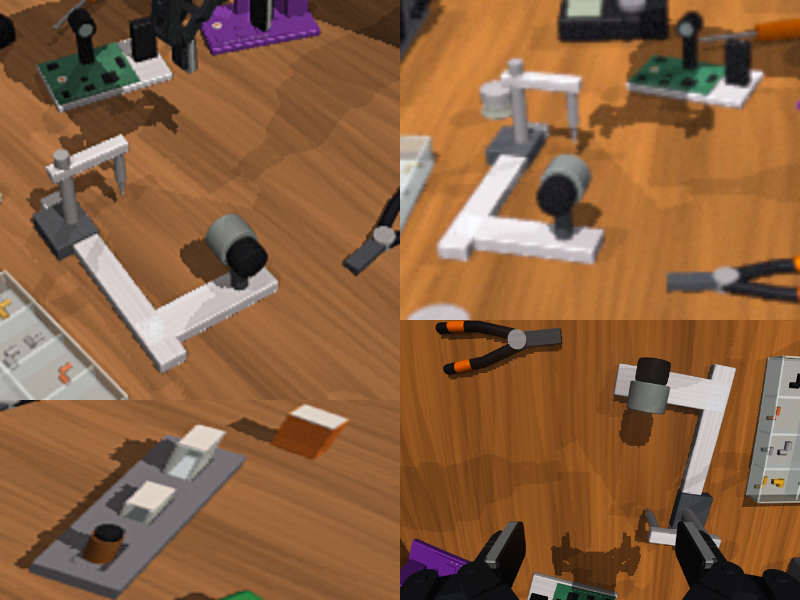

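The insets show that fixture +x (needle to post) lies roughly along world +x, with the lamp towards +y. The carriage has its block at low x and its tube facing +y. The tall cell is in the pocket nearest the robot, at about (0.438, 0.298).

Call:
play_rows(
  deltas="-0.122 -0.028 -0.039 0;-0.122 -0.028 -0.039 0;-0.122 -0.028 -0.039 0;-0.122 -0.028 -0.039 0;-0.122 -0.028 -0.039 0;-0.122 -0.028 -0.039 0;0 0 0 0;0 0 0 0;0 0 0 0",
)

```text
time_s: 0.9
ee_pos: [0.4994, -0.2195, 0.301]
eef_rot: [[0.001, 1.0, -0.001], [1.0, -0.001, 0.001], [0.001, -0.001, -1.0]]
force: [-0.6, 0.6, -0.1]
gripper_width: 0.999
gripper_force: 0.0
```

```bash
cat > fix.py <<'E'
from h import *
def fixt(f,o=np.array([.62,-.09]),yaw=np.radians(-6)):
    d=load(f);C=cloud(d); hsv=cv2.cvtColor(d['frame'],cv2.COLOR_RGB2HSV); 
    P=C[(hsv[...,1]<40)&(hsv[...,2]>110)&(C[...,2]>.0135)&(C[...,2]<.019)]; P=P[:,:2]
    for it in range(4):
        R=np.array([[np.cos(yaw),-np.sin(yaw)],[np.sin(yaw),np.cos(yaw)]]); q=(P-o)@R
        a=q[(abs(q[:,0]-.062)<.025)&(q[:,1]>.03)&(q[:,1]<.14)]; b=q[(abs(q[:,1]-.17)<.03)&(q[:,0]>-.06)&(q[:,0]<.035)]
        def band(t,s): # centreline of a strip
            e=np.arange(t.min(),t.max(),.006); c=[];w=[]
            for i in e[:-1]:
                v=s[(t>=i)&(t<i+.006)]
                if len(v)>5: c.append((i+.003,(v.min()+v.max())/2)); w.append(v.max()-v.min())
            c=np.array(c); k=np.polyfit(c[:,0],c[:,1],1); r=abs(c[:,1]-np.polyval(k,c[:,0])); c=c[r<=np.median(r)*2.5]
            return np.polyfit(c[:,0],c[:,1],1),np.median(w)
        ka,wa=band(a[:,1],a[:,0]); kb,wb=band(b[:,0],b[:,1])
        dy=(-ka[0]*len(a)+kb[0]*len(b))/(len(a)+len(b))
        o=o+R@np.array([np.polyval(ka,.085)-.062,np.polyval(kb,-.012)-.17]); yaw+=dy
    lo,hi=[q[(abs(q[:,1]-.17)<.015)][:,0].min(),0]
    print(f,'o',o.round(4),'yaw',np.degrees(yaw).round(2),'slopes',np.degrees([-ka[0],kb[0]]).round(2),'w',wa.round(4),wb.round(4),'foot xmin',lo.round(4))
    return o,yaw
E
python3 - <<'E'
from fix import *
snap('wrist','wrist1')
for f in ['wrist0','scene0','side0']: fixt(f)
E
```

```text
wrist0 o [ 0.6173 -0.0924] yaw -8.84 slopes [ 0.18 -0.27] w 0.0291 0.0389 foot xmin -0.0696
scene0 o [ 0.6122 -0.0898] yaw -8.83 slopes [3.47 3.78] w 0.0278 0.0379 foot xmin -0.2261
side0 o [ 0.6131 -0.087 ] yaw -11.75 slopes [ 0.82 -1.79] w 0.0241 0.0348 foot xmin -0.2103
```

View pics/wrist1.png

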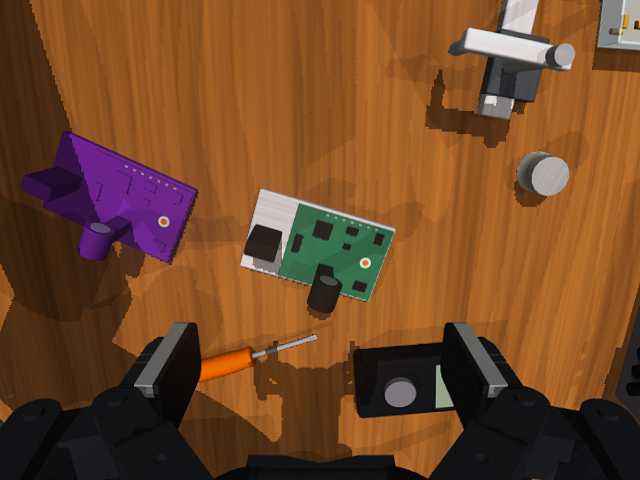

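The wrist view shows the mark at (365,263), plate corners near (262,189), (395,230), (370,300) and (241,265), and the block at (264,243). The screwdriver and meter lie clear below it.

```bash
cat > car.py <<'E'
from h import *
def markpx(d,guess,r=14):
    """copper dot centroid near a guess"""
    x,y=map(int,guess); hsv=cv2.cvtColor(d['frame'],cv2.COLOR_RGB2HSV)[y-r:y+r,x-r:x+r].astype(int)
    m=((hsv[...,1]<60)&(hsv[...,2]>140)).astype(np.uint8)
    c=max(cv2.findContours(m,cv2.RETR_EXTERNAL,cv2.CHAIN_APPROX_NONE)[0],key=cv2.contourArea)
    M=cv2.moments(c); return np.array([M['m10']/M['m00']+x-r,M['m01']/M['m00']+y-r]),cv2.minAreaRect(c)
E
python3 - <<'E'
from car import *
d=load('wrist1'); C=cloud(d); hsv=cv2.cvtColor(d['frame'],cv2.COLOR_RGB2HSV).astype(int); H,S,V=[hsv[...,i] for i in range(3)]
p,r=markpx(d,(365,263)); m=onplane(d,[p],.012)[0]; print('mark',p.round(1),r[1],m.round(4))
print('cloud z at mark',C[int(p[1])-3:int(p[1])+4,int(p[0])-3:int(p[0])+4,2].mean().round(4))
print('corners',onplane(d,[(262,189),(395,230),(370,300),(241,265)],.010).round(3).tolist())
roi=np.zeros((480,640),bool); roi[180:310,230:405]=1
pl=roi&(((S<70)&(V>100))|((H>40)&(H<90)&(S>60))|((C[...,2]>.007)&(C[...,2]<.02)))
c=max(cv2.findContours(pl.astype(np.uint8),0,1)[0],key=cv2.contourArea); 
P=onplane(d,c.reshape(-1,2),.010)[:,:2]*1000; R=cv2.minAreaRect(P.astype(np.float32)); print('plate',R)
b=C[roi&(C[...,2]>.062)&(C[...,2]<.072)&(np.mgrid[:480,:640][1]<300)]*1000; print('block',len(b),b.mean(0),cv2.minAreaRect(b[:,:2].astype(np.float32)))
E
```

```text
mark [364.9 262.4] (11.0, 10.0) [ 0.547  -0.3049  0.012 ]
cloud z at mark 0.0119
corners [[0.439, -0.225, 0.01], [0.578, -0.269, 0.01], [0.555, -0.351, 0.01], [0.412, -0.309, 0.01]]
plate ((494.7652587890625, -287.68878173828125), (90.83216094970703, 149.62716674804688), 72.72429656982422)
block 510 [ 442.47137449 -271.69861353   65.90376876] ((442.04534912109375, -271.8081970214844), (16.101354598999023, 30.311174392700195), 73.25862121582031)
```

Call:
play_rows(
  deltas="-0.035 -0.038 0.107 0;-0.035 -0.038 0.107 0;-0.035 -0.038 0.107 0;-0.035 -0.038 0.107 0;-0.034 -0.039 0.107 0;0 0 0 0.0793;0 0 0 0.0793;0 0 0 0.0793;0 0 0 0.0793;0 0 0 0.0793",
  grip=60,
)

```text
time_s: 1.78
ee_pos: [0.4426, -0.2701, 0.1406]
eef_rot: [[0.586, 0.81, -0.001], [0.81, -0.586, 0.001], [0.0, -0.001, -1.0]]
force: [-0.2, 0.8, 0.1]
gripper_width: 0.698
gripper_force: 0.0
```

Call:
play_rows(
  deltas="0 0 0 0.0793;0 0 0 0.0793;0 0 0 0.0793;0 0 0 0.0793;0 0 0 0.0793;0 0 0 0.0793;0 0 0 0.0793;0 0 0 0.0793;0 0 0 0.0793;0 0 0 0.0793",
)

```text
time_s: 2.62
ee_pos: [0.4427, -0.27, 0.1407]
eef_rot: [[0.955, -0.297, -0.0], [-0.297, -0.955, 0.001], [-0.001, -0.0, -1.0]]
force: [-0.2, 0.0, -0.6]
gripper_width: 0.701
gripper_force: 0.0
```

Run:
```python
from h import *
s=sense(); R=np.array(s['eef_rot']).reshape(3,3); p=np.array(s['ee_pos']); print(s['joint_pos'].round(3) if hasattr(s['joint_pos'],'round') else s['joint_pos'])
print(p.round(4),np.degrees(np.arctan2(R[1,:2],R[0,:2])).round(2))
print('shift/0.3',(R.T@(np.array([.4422,-.2716,.026])-p)/.3).round(4), 'turn', (np.degrees(np.arctan2(R[1,0],R[0,0]))+17)/90)
```

```text
[-0.71   0.25  -0.227  1.094  0.     2.733]
[ 0.4427 -0.27    0.1407] [ -17.26 -107.26]
shift/0.3 [2.000e-04 5.600e-03 3.823e-01] turn -0.0029241376469156836
```

Call:
play_rows(
  deltas="0 0.0056 0.1 -0.0029;0 0 0.12 0;0 0 0.1 0;0 0 0.0623 0;0 0 0 0;0 0 0 0",
)

```text
time_s: 3.12
ee_pos: [0.4418, -0.2719, 0.0259]
eef_rot: [[0.958, -0.287, -0.002], [-0.287, -0.958, 0.002], [-0.002, -0.001, -1.0]]
force: [1.1, 0.5, -0.1]
gripper_width: 0.701
gripper_force: 0.0
```

Call:
play_rows(
  deltas="0 0 0 0;0 0 0 0;0 0 0 0;0 0 0 0;0 0 0 0;0 0 0 0;0 0 0 0;0 0 0 0",
  grip=5,
)

```text
time_s: 3.78
ee_pos: [0.4424, -0.2738, 0.0276]
eef_rot: [[0.957, -0.289, 0.002], [-0.289, -0.957, -0.001], [0.002, 0.001, -1.0]]
force: [-0.2, 2.0, 4.9]
gripper_width: 0.181
gripper_force: 59.7
```

Run:
```python
from h import *
s=sense(); R=np.array(s['eef_rot']).reshape(3,3); p=np.array(s['ee_pos']); print(np.round(s['joint_pos'],3))
print(p.round(4),np.degrees(np.arctan2(R[1,0],R[0,0])).round(2))
d=snap('wrist','wrist2'); print(proj(d,[[.547,-.305,.012]]))
```

```text
[-0.716  0.354 -0.402  0.812  0.     2.719]
[ 0.4424 -0.2738  0.0276] -16.79
[[318.70147474  16.49052043]]
```

View pics/wrist2.png

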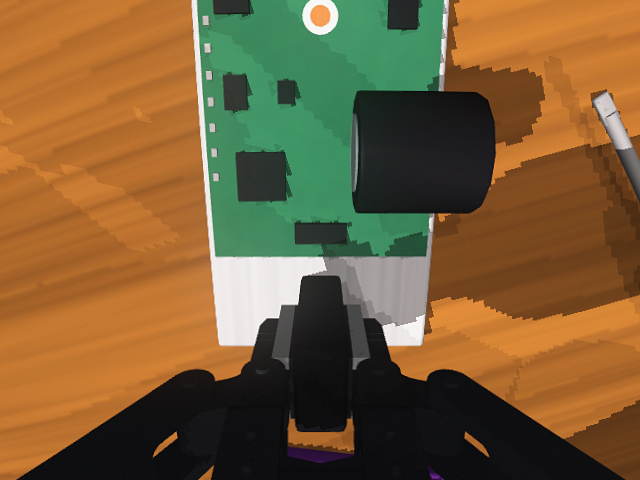

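The carriage is pinched. The mark shows at (320,15) with the tube to its right, and nothing blocks the way. I'll slide it most of the way, turn it, then look again.

Call:
play_rows(
  deltas="0.0025 -0.04 0 0;0.005 -0.074 0 0;0.005 -0.08 0 0;0.005 -0.08 0 0;0.005 -0.08 0 0;0.005 -0.08 0 0;0.005 -0.08 0 0;0.0025 -0.05 0 0;0.001 -0.027 0 0;0 0 0 0",
)

```text
time_s: 4.67
ee_pos: [0.5048, -0.1053, 0.0276]
eef_rot: [[0.958, -0.287, 0.003], [-0.287, -0.958, 0.0], [0.003, -0.001, -1.0]]
force: [1.7, 7.7, 9.5]
gripper_width: 0.181
gripper_force: 60.2
```

Call:
play_rows(
  deltas="0 0 0 -0.022;0 0 0 -0.022;0 0 0 -0.022;0 0 0 -0.022;0 0 0 0;0 0 0 0;0 0 0 0",
)

```text
time_s: 5.25
ee_pos: [0.5044, -0.1076, 0.0276]
eef_rot: [[0.988, -0.154, 0.003], [-0.154, -0.988, -0.001], [0.003, 0.001, -1.0]]
force: [0.7, -1.7, 6.9]
gripper_width: 0.182
gripper_force: 59.8
```

Run:
```python
from car import *
s=sense(); R=np.array(s['eef_rot']).reshape(3,3); p=np.array(s['ee_pos']); print(np.round(s['joint_pos'],3))
print(p.round(4),np.degrees(np.arctan2(R[1,0],R[0,0])).round(2))
d=snap('wrist','wrist3'); print(proj(d,[[.6173,-.0924,.022]]))
for n in ['wrist2','wrist3']:
    d=load(n); px,r=markpx(d,(320,16),15 if 0 else 16); print(px,r[1],onplane(d,[px],.012).round(4), 'tool', ((onplane(d,[px],.012)[0]-np.array(d['s']['ee_pos']))@np.array(d['s']['eef_rot']).reshape(3,3)).round(4))
snap('side','side3'); snap('scene','scene3')
a=load('scene3')['frame'][190:290,180:330]; b=load('side3')['frame'][190:290,240:370]
o=np.zeros((480,800,3),np.uint8); o[:240,:]=np.hstack([cv2.resize(a,(400,240)),cv2.resize(b,(400,240))]); o[240:]=np.hstack([cv2.resize(load('wrist3')['frame'][:240,120:520],(400,240)),np.zeros((240,400,3),np.uint8)])
cv2.imwrite('pics/m3.png',o[:,:,::-1])
```

```text
[-0.373  0.347 -0.414  0.807 -0.     2.924]
[ 0.5044 -0.1076  0.0276] -8.88
[[217.68920151  11.48393206]]
[319.64956312  15.49265663] (31.0, 31.0) [[ 0.5472 -0.3054  0.012 ]] tool [0.1094 0.     0.0158]
[319.51925255  15.698943  ] (31.0, 31.0) [[ 0.6125 -0.1244  0.012 ]] tool [ 0.1093 -0.      0.0159]
```

View pics/m3.png

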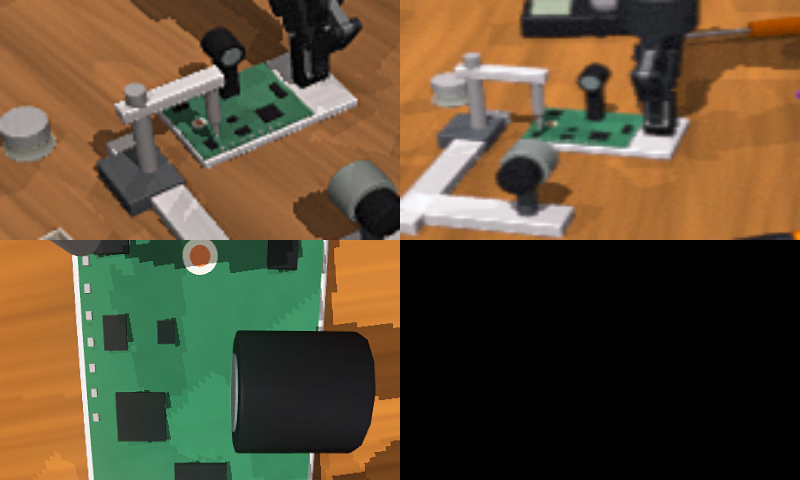

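The mark at wrist px (319.5,15.7) maps to (0.6125, -0.1244). The chuck shows at the top left, about 32 mm ahead in y. I'll make the rest of the move.

Call:
play_rows(
  deltas="0 -0.03 0 0;0 -0.04 0 0;0 -0.028 0 0;0 -0.01 0 0;0 0 0 0;0 0 0 0;0 0 0 0",
)

```text
time_s: 5.98
ee_pos: [0.5094, -0.0748, 0.0276]
eef_rot: [[0.988, -0.154, 0.003], [-0.154, -0.988, 0.0], [0.003, -0.0, -1.0]]
force: [0.1, 2.7, 6.3]
gripper_width: 0.175
gripper_force: 59.9
```

Run:
```python
from car import *
d=snap('wrist','wrist4'); R=np.array(d['s']['eef_rot']).reshape(3,3); print(np.round(d['s']['ee_pos'],4),np.degrees(np.arctan2(R[1,0],R[0,0])).round(2),np.array(d['s']['ee_pos'])+R@[.1093,0,.0158])
snap('side','side4'); snap('scene','scene4')
for n in ['scene4','side4']:
    d=load(n); print(n,proj(d,[[.6173,-.0924,.022],[.6173,-.0924,.088],[.6173,-.0924,.012]]).round(1).tolist())
def crop(n,s=26,k=15):
    d=load(n); c=proj(d,[[.6173,-.0924,.03]])[0].round().astype(int); print(n,'crop origin',c-s//2*1)
    i=d['frame'][c[1]-s//2:c[1]+s//2,c[0]-s//2:c[0]+s//2]; return cv2.resize(i,(s*k,s*k),interpolation=cv2.INTER_NEAREST)
o=np.hstack([crop('scene4'),crop('side4')]); cv2.imwrite('pics/m4.png',o[:,:,::-1])
# post top in wrist1/wrist0
for n in ['wrist1','wrist0']:
    d=load(n);C=cloud(d); m=(C[...,2]>.106)&(C[...,2]<.114)&(C[...,0]>.6)&(C[...,0]<.75)&(C[...,1]>-.2)&(C[...,1]<0); P=C[m]*1000
    a=(C[...,2]>.097)&(C[...,2]<.105)&(C[...,0]>.55)&(C[...,0]<.75)&(C[...,1]>-.2)&(C[...,1]<0); A=(C[a]*1000).astype(np.float32)
    print(n,len(P),P.mean(0) if len(P) else '', 'arm',len(A),cv2.boxPoints(cv2.minAreaRect(A[:,:2])).round(1).tolist() if len(A) else '',cv2.minAreaRect(A[:,:2])[2] if len(A) else '')
o=np.array([.6173,-.0924]);y=np.radians(-8.84); print('post pred',o+.062*np.array([np.cos(y),np.sin(y)]))
```

```text
[ 0.5094 -0.0748  0.0276] -8.87 [ 0.61739733 -0.09167775  0.01208538]
scene4 [[260.4, 246.2], [258.0, 224.5], [260.8, 249.3]]
side4 [[284.9, 242.7], [283.7, 222.6], [285.1, 245.6]]
scene4 crop origin [247 231]
side4 crop origin [272 227]Traceback (most recent call last):
  File "<stdin>", line 14, in <module>
cv2.error: OpenCV(4.12.0) /io/opencv/modules/imgproc/src/convhull.cpp:143: error: (-215:Assertion failed) total >= 0 && (depth == CV_32F || depth == CV_32S) in function 'convexHull'
```

View pics/m4.png

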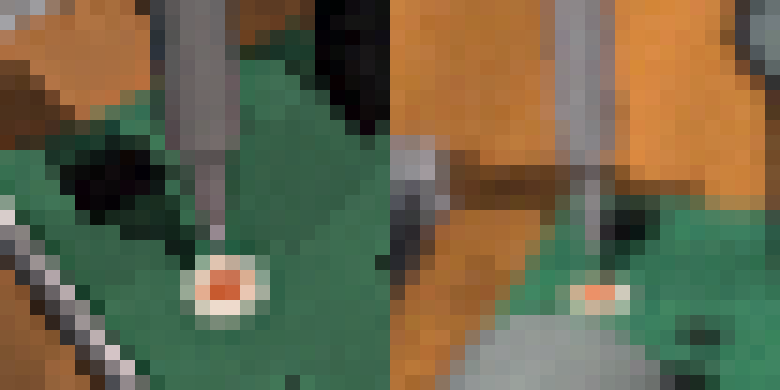

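The needle tip is at scene (261,246.3) and side (285.0,242.6), and the mark lies directly below it in both views, within about 0.3 px (0.5 mm). I'll release, rise, and check it from closer with the wrist camera.

Call:
play_rows(
  deltas="0 0 0 0;0 0 0 0;0 0 0 0;0 0 0 0;0 0 0 0;0 0 -0.04 0;0 0 -0.1 0;0 0 -0.12 0;0 0 -0.12 0;0 0 -0.05 0",
  grip=60,
)

```text
time_s: 6.97
ee_pos: [0.5096, -0.0752, 0.1596]
eef_rot: [[0.988, -0.154, 0.005], [-0.154, -0.988, -0.002], [0.005, 0.001, -1.0]]
force: [0.5, -0.4, 0.2]
gripper_width: 0.7
gripper_force: 0.0
```

Call:
play_rows(
  deltas="0 -0.1 0 0;0 -0.1 0 0;0 -0.1 0 0;0 -0.1 0 0;0 0 0 0;0 0 0 0;0 0 0 0",
)

```text
time_s: 7.55
ee_pos: [0.5238, 0.0224, 0.1552]
eef_rot: [[0.992, -0.125, 0.002], [-0.125, -0.992, 0.016], [-0.0, -0.016, -1.0]]
force: [0.4, -0.1, -0.3]
gripper_width: 0.706
gripper_force: 0.0
```

Run:
```python
from car import *
d=snap('wrist','wrist5'); print(np.round(d['s']['ee_pos'],4),np.round(d['s']['joint_pos'],3))
q=proj(d,[[.6173,-.0924,.022],[.6173,-.0924,.012]]); print(q.round(1))
c=q[1].round().astype(int); x0=int(np.clip(c[0]-50,0,540)); y0=int(np.clip(c[1]-40,0,400)); print(x0,y0)
i=cv2.resize(d['frame'][y0:y0+80,x0:x0+100],(800,640),interpolation=cv2.INTER_NEAREST)[:600]; cv2.imwrite('pics/m5.png',i[:,:,::-1])
```

```text
[0.5238 0.0224 0.1552] [-0.126  0.249 -0.19   1.133  0.016  3.141]
[[491.5  59. ]
 [485.8  60.4]]
436 20
```

View pics/m5.png

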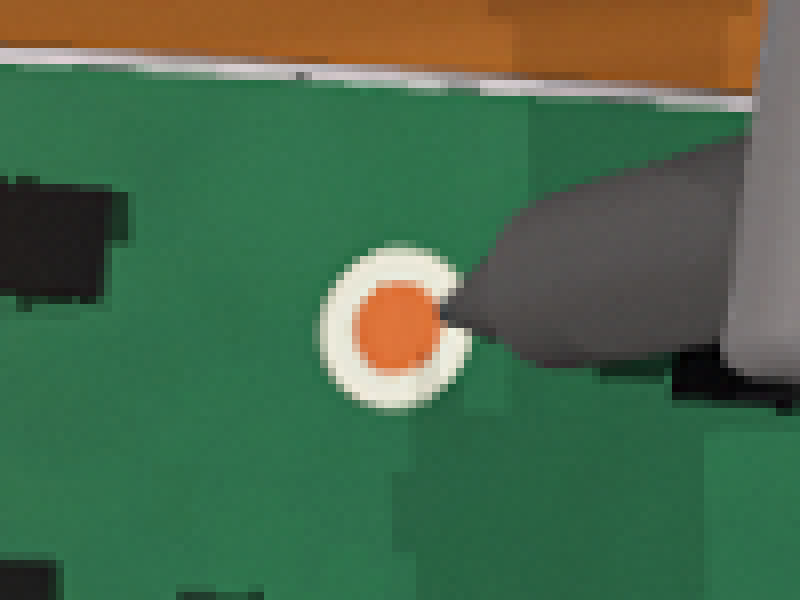

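At close range the mark is within about 0.7 mm of the point under the tip: the tip is at px (491.4,58.6), and it is predicted at (491.5,59.0). That is good enough. I'll unwind the wrist and go to the tall cell.

Call:
play_rows(
  deltas="0 0 -0.032 -0.079;0 0 -0.032 -0.079;0 0 -0.032 -0.079;0 0 -0.032 -0.079;0 0 -0.032 -0.079;0 0 -0.032 -0.079;0 0 -0.032 -0.079;0 0 -0.032 -0.079;0 0 -0.032 -0.079;0 0 -0.032 -0.079",
)

```text
time_s: 8.43
ee_pos: [0.5236, 0.0203, 0.2518]
eef_rot: [[0.435, 0.9, 0.002], [0.9, -0.435, 0.016], [0.015, -0.005, -1.0]]
force: [-0.3, 0.5, 0.3]
gripper_width: 0.703
gripper_force: 0.0
```

Call:
play_rows(
  deltas="0 0 0 -0.079;0 0 0 -0.079;0 0 0 -0.079;0 0 0 -0.079;0 0 0 -0.079;0 0 0 -0.079;0 0 0 -0.079;0 0 0 -0.079;0 0 0 -0.079;0 0 0 -0.079",
)

```text
time_s: 9.27
ee_pos: [0.5236, 0.0203, 0.2513]
eef_rot: [[-0.711, 0.703, 0.002], [0.703, 0.711, 0.016], [0.01, 0.013, -1.0]]
force: [-0.4, 0.5, 0.1]
gripper_width: 0.702
gripper_force: 0.0
```

Call:
play_rows(
  deltas="0 0 0 -0.079;0 0 0 -0.079;0 0 0 -0.079;0 0 0 -0.079;0 0 0 -0.079;0 0 0 -0.079;0 0 0 -0.079;0 0 0 -0.079;0 0 0 -0.02;0 0 0 0",
)

```text
time_s: 10.1
ee_pos: [0.5237, 0.0204, 0.2513]
eef_rot: [[-0.971, -0.237, 0.002], [-0.237, 0.971, 0.016], [-0.005, 0.015, -1.0]]
force: [-0.1, 0.2, 0.3]
gripper_width: 0.7
gripper_force: 0.0
```

```bash
cat > go.py <<'E'
from h import *
def go(x,y,z,yaw):
    s=sense(); R=np.array(s['eef_rot']).reshape(3,3); p=np.array(s['ee_pos']); a=np.degrees(np.arctan2(R[1,0],R[0,0]))
    print(p.round(4),'yaw',a.round(2),'tilt',R[:,2].round(4),'q',np.round(s['joint_pos'],2)); t=((a-yaw+180)%360-180)/90
    D=np.array([x,y,z])-p; print('shift',(R.T@D/.3).round(4),'mm',np.linalg.norm(D)*1000,'turn',round(t,4))
E
python3 -c "
from go import *
go(.438,.2975,.25,193.8)"
```

```text
[0.5237 0.0204 0.2513] yaw -166.28 tilt [ 0.0018  0.016  -0.9999] q [-0.13  0.21  0.    1.37  0.02 -0.37]
shift [0.0584 0.9648 0.0187] mm 290.023612864976 turn -0.0009
```

Call:
play_rows(
  deltas="0.0065 0.1072 0.002 0;0.0065 0.1072 0.002 0;0.0065 0.1072 0.002 0;0.0065 0.1072 0.002 0;0.0065 0.1072 0.002 0;0.0065 0.1072 0.002 0;0.0065 0.1072 0.002 0;0.0065 0.1072 0.002 0;0.0065 0.1072 0.002 0;0 0 0 0",
)

```text
time_s: 10.93
ee_pos: [0.4365, 0.3019, 0.2502]
eef_rot: [[-0.971, -0.238, 0.001], [-0.238, 0.971, 0.017], [-0.005, 0.017, -1.0]]
force: [-0.1, -0.4, -1.4]
gripper_width: 0.703
gripper_force: 0.0
```

Call:
play_rows(
  deltas="0 0 0 0;0 0 0 0",
)

```text
time_s: 11.1
ee_pos: [0.4381, 0.2979, 0.2502]
eef_rot: [[-0.972, -0.236, 0.002], [-0.236, 0.972, 0.016], [-0.005, 0.015, -1.0]]
force: [0.4, -0.3, 0.3]
gripper_width: 0.701
gripper_force: 0.0
```

Run:
```python
from go import *
d=snap('wrist','wrist6'); C=cloud(d); hsv=cv2.cvtColor(d['frame'],cv2.COLOR_RGB2HSV).astype(int); H,S,V=[hsv[...,i] for i in range(3)]
X,Y,Z=[C[...,i] for i in range(3)]
P=C[(Z>.067)&(Z<.077)&(S<70)&(abs(X-.438)<.04)&(abs(Y-.2975)<.04)]*1000; print('top',len(P),P.mean(0).round(1),cv2.minAreaRect(P[:,:2].astype(np.float32)))
# colour-edge version
ys,xs=np.where((Z>.067)&(Z<.077)&(abs(X-.438)<.04)&(abs(Y-.2975)<.04)); print('px box',xs.min(),xs.max(),ys.min(),ys.max())
Q=C[(Z>.016)&(Z<.023)&(S<60)&(abs(X-.5)<.15)&(abs(Y-.31)<.08)]*1000; print('rack',len(Q),cv2.minAreaRect(Q[:,:2].astype(np.float32)))
go(.438,.2975,.033,193.8)
```

```text
top 1184 [437.6 296.3  71.3] ((438.5190734863281, 296.3232727050781), (36.51953887939453, 19.92852210998535), 13.800437927246094)
px box 302 328 186 231
rack 9622 ((506.3305358886719, 312.8104248046875), (210.43075561523438, 59.80216979980469), 13.77277946472168)
[0.4383 0.2976 0.2503] yaw -166.36 tilt [ 0.0019  0.0158 -0.9999] q [0.43 0.21 0.01 1.36 0.01 0.19]
shift [ 0.005  -0.0107  0.7241] mm 217.26582457657247 turn -0.0018
```

View pics/wrist6.png

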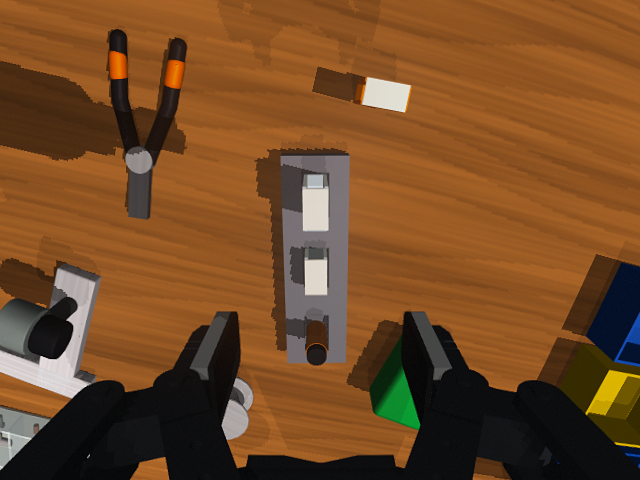

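The view shows the tall cell at px 302–328 × 174–231, the low cell and vial in the other pockets, and the orange decoy at (385,94), off the rack. The cell top's centre is (0.4383, 0.2964) with yaw 13.8°, and its size is right (36.5 × 19.9 mm). I'll descend and grip it.

Call:
play_rows(
  deltas="0.0055 -0.0134 0.1 -0.0018;0 0 0.12 0;0 0 0.12 0;0 0 0.12 0;0 0 0.12 0;0 0 0.09 0;0 0 0.0545 0;0 0 0 0;0 0 0 0",
)

```text
time_s: 11.9
ee_pos: [0.4379, 0.2965, 0.0328]
eef_rot: [[-0.971, -0.238, 0.001], [-0.238, 0.971, 0.015], [-0.004, 0.015, -1.0]]
force: [0.6, -0.8, 0.9]
gripper_width: 0.704
gripper_force: 0.0
```

```bash
python3 -c "
from go import *
go(.4383,.2967,.033,193.8)"
```

```text
[0.4379 0.2965 0.0328] yaw -166.22 tilt [ 6.000e-04  1.540e-02 -9.999e-01] q [ 0.43  0.36 -0.38  0.83  0.01  0.19]
shift [-0.0013  0.0003 -0.0007] mm 0.46489111241036213 turn -0.0002
```

Call:
play_rows(
  deltas="0 0 0 0;0 0 0 0;0 0 0 0;0 0 0 0;0 0 0 0;0 0 0 0;0 0 0 0;0 0 0 0",
  grip=5,
)

```text
time_s: 12.57
ee_pos: [0.4384, 0.2979, 0.0344]
eef_rot: [[-0.971, -0.24, 0.004], [-0.24, 0.971, 0.017], [-0.008, 0.015, -1.0]]
force: [0.1, -1.8, 6.0]
gripper_width: 0.227
gripper_force: 58.3
```

Call:
play_rows(
  deltas="0 0 -0.02 0;0 0 -0.04 0;0 0 -0.06 0;0 0 -0.1 0;0 0 -0.1 0;0 0 -0.1 0;0 0 -0.08 0;0 0 -0.04 0;0 0 0 0;0 0 0 0",
)

```text
time_s: 13.4
ee_pos: [0.4373, 0.2952, 0.1955]
eef_rot: [[-0.971, -0.241, 0.003], [-0.241, 0.97, 0.017], [-0.007, 0.016, -1.0]]
force: [0.1, -0.1, -2.4]
gripper_width: 0.226
gripper_force: 58.5
```

Run:
```python
from go import *
d=snap('wrist','wrist7'); C=cloud(d)
R=np.array(d['s']['eef_rot']).reshape(3,3); q=(C-np.array(d['s']['ee_pos']))@R
hsv=cv2.cvtColor(d['frame'],cv2.COLOR_RGB2HSV).astype(int)
m=(hsv[...,1]<70)&(hsv[...,2]>110)&(abs(q[...,0])<.03)&(abs(q[...,1])<.014)&(q[...,2]<-.01)&(q[...,2]>-.06)
P=q[m]*1000; print(len(P)); 
if len(P): print('tool-frame',np.percentile(P,[2,50,98],axis=0).round(1), cv2.minAreaRect(P[:,:2].astype(np.float32)))
yaw=np.radians(-8.84); o=np.array([.6173,-.0924]); r=np.array([[np.cos(yaw),-np.sin(yaw)],[np.sin(yaw),np.cos(yaw)]]); print('beam mid',o+r@[-.04,.066], 'lens',o+r@[-.04,.14])
go(*(o+r@[-.04,.066]),.18,261.16)
for n in ('side','scene'): snap(n,n+'7')
```

```text
6175
tool-frame [[-15.1  -9.6 -38. ]
 [  2.2  -0.4 -36.7]
 [ 19.    9.2 -12.6]] ((1.4142646789550781, -0.9503707885742188), (36.29434585571289, 21.488048553466797), 0.992042601108551)
beam mid [ 0.58791774 -0.02103696] lens [0.59928975 0.05208402]
[0.4369 0.295  0.1945] yaw -166.08 tilt [ 0.0016  0.0161 -0.9999] q [ 0.43  0.23 -0.12  1.22  0.01  0.18]
shift [-0.2348 -1.1444  0.0322] mm 350.5906079149698 turn -0.7471
```

View pics/wrist7.png

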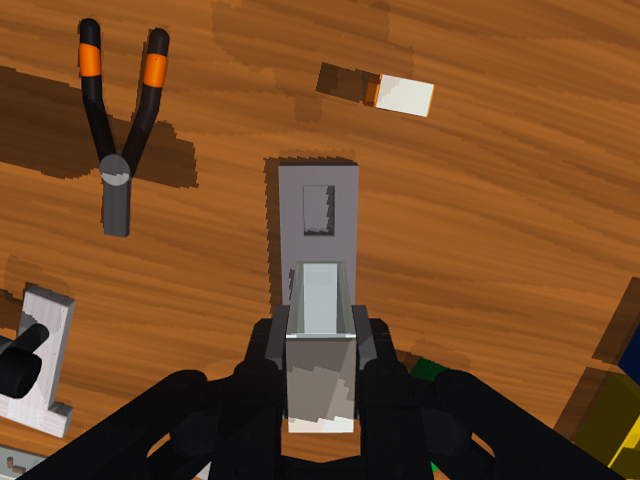

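The cell is held by its frosted faces, with clear ends along tool x and its top about 37.6 mm above the TCP. The low cell and vial are still in place. I'll carry it over.

Call:
play_rows(
  deltas="-0.0117 -0.0572 0.0016 0;-0.0235 -0.1144 0.0032 0;-0.0235 -0.1144 0.0032 0;-0.0235 -0.1144 0.0032 0;-0.0235 -0.1144 0.0032 0;-0.0235 -0.1144 0.0032 0;-0.0235 -0.1144 0.0032 0;-0.0235 -0.1144 0.0032 0;-0.0235 -0.1144 0.0032 0;-0.0235 -0.1144 0.0032 0",
)

```text
time_s: 14.38
ee_pos: [0.5807, -0.0067, 0.1798]
eef_rot: [[-0.971, -0.24, -0.0], [-0.24, 0.971, 0.017], [-0.004, 0.016, -1.0]]
force: [1.4, -0.1, -0.8]
gripper_width: 0.228
gripper_force: 58.6
```

Call:
play_rows(
  deltas="-0.0117 -0.0572 0.0016 -0.03;0 0 0 -0.0797;0 0 0 -0.0797;0 0 0 -0.0797;0 0 0 -0.0797;0 0 0 -0.0797;0 0 0 -0.0797;0 0 0 -0.0797;0 0 0 -0.0797;0 0 0 -0.0797",
)

```text
time_s: 15.22
ee_pos: [0.5878, -0.0208, 0.1791]
eef_rot: [[-0.149, -0.989, -0.0], [-0.989, 0.149, 0.017], [-0.016, 0.003, -1.0]]
force: [0.1, 0.2, -1.4]
gripper_width: 0.23
gripper_force: 58.6
```

Call:
play_rows(
  deltas="0 0 0 0;0 0 0 0;0 0 0 0",
)

```text
time_s: 15.47
ee_pos: [0.588, -0.0208, 0.1798]
eef_rot: [[-0.159, -0.987, 0.001], [-0.987, 0.159, 0.016], [-0.016, 0.002, -1.0]]
force: [-0.3, -0.6, -1.0]
gripper_width: 0.226
gripper_force: 58.6
```

Run:
```python
from fix import *
from go import go
go(.5881,-.0199,.0624,261.16)
d=snap('wrist','wrist8')
```

```text
[ 0.588  -0.0208  0.1798] yaw -99.17 tilt [ 8.000e-04  1.640e-02 -9.999e-01] q [-0.19  0.34  0.01  1.24  0.02 -1.6 ]
shift [ 0.0034 -0.0004  0.3915] mm 117.43981090508308 turn -0.0036
```

Call:
play_rows(
  deltas="0.0034 -0.0004 0.06 -0.0036;0 0 0.08 0;0 0 0.09 0;0 0 0.08 0;0 0 0.05 0;0 0 0.0315 0;0 0 0 0;0 0 0 0;0 0 0 0;0 0 0 0",
)

```text
time_s: 16.35
ee_pos: [0.5892, -0.0201, 0.0643]
eef_rot: [[-0.15, -0.989, 0.004], [-0.989, 0.15, 0.016], [-0.016, -0.002, -1.0]]
force: [0.8, -0.1, -0.3]
gripper_width: 0.229
gripper_force: 58.6
```

Run:
```python
from car import *
from go import go
go(.5881,-.0199,.0624,261.16)
for n in ('scene','side','wrist'): snap(n,n+'9')
P=np.array([[.6173,-.0924,.022],[.6173,-.0924,.012],[.5879,-.0210,.070],[.5879,-.0210,.1]])
yaw=np.radians(-8.84); o=np.array([.6173,-.0924]); r=np.array([[np.cos(yaw),-np.sin(yaw)],[np.sin(yaw),np.cos(yaw)]])
for n in ('scene9','side9'):
    d=load(n);C=cloud(d); print(n,proj(d,P).round(1).tolist())
    q=(C[...,:2]-o)@r*1000; Z=C[...,2]*1000; hsv=cv2.cvtColor(d['frame'],cv2.COLOR_RGB2HSV).astype(int)
    c=(Z>95)&(Z<104)&(abs(q[...,0]+40)<25)&(abs(q[...,1]-66)<35)&(hsv[...,1]<60)&(hsv[...,2]>130)
    print('cell top',c.sum(),q[c].mean(0).round(1) if c.any() else '',np.percentile(q[c],[2,98],axis=0).round(1).tolist() if c.any() else '',np.median(Z[c]) if c.any() else '')
    g=(hsv[...,0]>40)&(hsv[...,0]<90)&(hsv[...,1]>60)&(Z<16)&(Z>8)&(abs(q[...,0]+40)<80)&(abs(q[...,1])<60); print('board',g.sum(),cv2.minAreaRect(q[g].astype(np.float32)))
    b=(Z>86)&(Z<95)&(abs(q[...,0]+40)<25)&(q[...,1]>115)&(q[...,1]<200); print('barrel top',q[b].mean(0).round(1),cv2.minAreaRect(q[b].astype(np.float32)))
def crop(n,x,y,w,h): return cv2.resize(load(n)['frame'][y:y+h,x:x+w],(400,300),interpolation=cv2.INTER_CUBIC)
o=np.vstack([np.hstack([crop('scene9',220,180,120,90),crop('side9',230,190,120,90)]),np.hstack([cv2.resize(load('wrist9')['frame'],(400,300)),crop('scene9',200,100,400,300)])])
cv2.imwrite('pics/m9.png',o[:,:,::-1])
```

```text
[ 0.5892 -0.0201  0.0643] yaw -98.62 tilt [ 0.004   0.0158 -0.9999] q [-0.18  0.42 -0.18  0.97  0.02 -1.6 ]
shift [0.     0.0038 0.0063] mm 2.209348005628196 turn 0.0024
scene9 [[260.4, 246.2], [260.8, 249.3], [291.1, 241.8], [290.6, 231.5]]
cell top 83 [-41.3  75.5] [[-53.6, 59.4], [-30.3, 85.1]] 100.5599585597583
board 609 ((-43.95834732055664, 1.336090087890625), (86.99813079833984, 121.78975677490234), 89.82461547851562)
barrel top [-39.2 163.3] ((-39.26191711425781, 168.82424926757812), (55.92324447631836, 29.292606353759766), 88.19849395751953)
side9 [[284.9, 242.7], [285.1, 245.6], [291.0, 240.3], [290.5, 230.6]]
cell top 61 [-39.2  74.1] [[-54.2, 52.1], [-25.5, 88.6]] 99.95321620793175
board 226 ((-35.5400390625, 4.496959686279297), (82.30557250976562, 104.41423797607422), 89.32394409179688)
barrel top [-42.8 161.9] ((-42.91699981689453, 168.19525146484375), (52.33772277832031, 29.062910079956055), 89.77490234375)
```

View pics/m9.png

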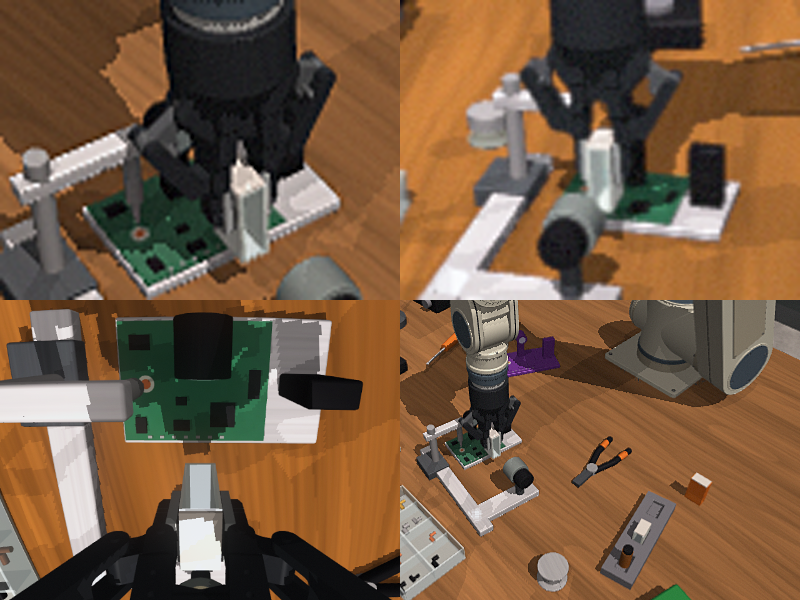

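The cell is in the beam path and upright, with its clear ends towards lamp and sensor. The mark is still under the needle. I'll apply the last 2 mm correction and check the numbers in the wrist view.

Call:
play_rows(
  deltas="0 0.0038 0.0063 0.0024;0 0 0 0;0 0 0 0;0 0 0 0;0 0 0 0;0 0 0 0",
)

```text
time_s: 17.0
ee_pos: [0.5874, -0.0198, 0.0612]
eef_rot: [[-0.153, -0.988, 0.002], [-0.988, 0.153, 0.016], [-0.016, 0.001, -1.0]]
force: [-0.0, -0.3, -0.9]
gripper_width: 0.229
gripper_force: 58.6
```

Run:
```python
from car import *
from go import go
go(.5881,-.0199,.0624,261.16)
d=snap('wrist','wrist10'); C=cloud(d); yaw=np.radians(-8.84); o=np.array([.6173,-.0924]); r=np.array([[np.cos(yaw),-np.sin(yaw)],[np.sin(yaw),np.cos(yaw)]])
hsv=cv2.cvtColor(d['frame'],cv2.COLOR_RGB2HSV).astype(int); q=(C[...,:2]-o)@r*1000; Z=C[...,2]*1000
pl=((Z>6)&(Z<15)&(q[...,0]<24)&(q[...,0]>-140)&(abs(q[...,1])<55)); print('plate',cv2.minAreaRect(q[pl].astype(np.float32)))
tb=(Z>80)&(Z<88)&(abs(q[...,0]+40)<20)&(q[...,1]<5)&(q[...,1]>-60); print('tube top',q[tb].mean(0).round(1),cv2.minAreaRect(q[tb].astype(np.float32)))
bk=(Z>63)&(Z<71)&(q[...,0]<-80)&(abs(q[...,1])<25); print('block',cv2.minAreaRect(q[bk].astype(np.float32)))
ct=(Z>95)&(Z<105)&(abs(q[...,0]+40)<13)&(abs(q[...,1]-66)<30)&(hsv[...,2]>130)&(hsv[...,1]<60); print('cell top',np.median(Z[ct]),q[ct].mean(0).round(1),cv2.minAreaRect(q[ct].astype(np.float32)))
rl=(Z>13)&(Z<19)&(abs(q[...,0]-62)<22)&(q[...,1]>30)&(q[...,1]<140)&(hsv[...,1]<40); print('rail',cv2.minAreaRect(q[rl].astype(np.float32)))
```

```text
[ 0.5874 -0.0198  0.0612] yaw -98.82 tilt [ 0.0019  0.0162 -0.9999] q [-0.18  0.42 -0.19  0.96  0.02 -1.6 ]
shift [-0.0002 -0.0025 -0.0041] mm 1.442013705718319 turn 0.0002
plate ((-54.82106399536133, 0.6225814819335938), (90.36917114257812, 150.36923217773438), 89.9970703125)
tube top [-39.9 -21.9] ((-39.920013427734375, -21.66539764404297), (27.945158004760742, 20.648738861083984), 89.95925903320312)
block ((-109.68263244628906, 0.37857580184936523), (16.106346130371094, 30.758031845092773), 89.99335479736328)
cell top 98.13221900703454 [-39.8  65.3] ((-40.606082916259766, 64.92500305175781), (35.845008850097656, 23.108600616455078), 89.92707824707031)
rail ((62.18244934082031, 84.98372650146484), (31.06273651123047, 109.9488296508789), 0.2608407139778137)
```

Call:
play_rows(
  deltas="-0.002 -0.0015 -0.0045 0;0 0 0 0;0 0 0 0;0 0 0 0;0 0 0 0;0 0 0 0",
)

```text
time_s: 17.55
ee_pos: [0.5878, -0.0193, 0.0625]
eef_rot: [[-0.153, -0.988, 0.002], [-0.988, 0.153, 0.016], [-0.016, 0.001, -1.0]]
force: [-0.2, -0.7, -0.6]
gripper_width: 0.227
gripper_force: 58.6
```

```bash
python3 -c "
from go import *
go(.5880,-.0195,.0624,261.16)
print(job_done())"
```

```text
[ 0.5878 -0.0193  0.0625] yaw -98.82 tilt [ 0.0019  0.0162 -0.9999] q [-0.18  0.42 -0.19  0.97  0.02 -1.6 ]
shift [ 0.0006 -0.0006  0.0003] mm 0.2674790714622237 turn 0.0002
the job is handed in; nothing more can be done
None
```

Handed in at 17.6 s: the mark is about 0.7 mm from the point under the needle, the carriage is square, and the cell is still held within about 1 mm of mid-beam with a 0.9° lean. That lean came from the last joint reaching its range end (3.141 rad) once, and the hand-in returned no verdict.

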